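# Load the sample tray and hold the clip open over its batch card

### The arm

A 6-joint arm with a two-finger parallel gripper is mounted at the origin on the work surface. World frame = base frame: x ahead of the robot, y to its left, z up, the work surface at z = 0. Lengths are in m, angles in rad, forces in N, time in s.
With the tool pointing down it reaches from about 0.35 to 1 m from the base axis. Payload 7.1 kg.
Tool frame: the origin (TCP) lies at the very end of the fingers, on their centre line; the grasp point (between the pads) lies 19 mm behind it (bot.pinch_z is the distance from the TCP to the grasp point, in m); z points along the fingers, y is the direction in which the jaws open and shut (so a half turn about z gives the same grasp; the last joint's range is limited). The gripper opens to 85 mm and grips with 20 to 120 N. Pads are 22 mm wide; open, the fingers measure 114 mm over their backs; the gripper's body (76 mm by 85 mm) begins 54 mm behind the grasp point. The pads swing forward as they close: fully open they stand 13 mm farther back than shut.
Start: joints at [-1.21, 0.423, 1.63, -0, 1.089, -0.019], TCP at [0.232, -0.58, 0.231] pointing down, gripper open.
Joint ranges: [-3, 3], [-0.9, 2.11], [0.09, 2.58], [-1.31, 4.45], [0.11, 2.69], [-2.54, 2.54]. Speed limits (rad/s): [2.39, 2.39, 3.01, 3.14, 3.14, 3.14].

### API

Orientations are given as [roll, pitch, yaw] about the fixed x, y, z axes, in that order (R = Rz(yaw) Ry(pitch) Rx(roll)).
In Python, from plant import readout, imaging, ticket, bot gives the robot as it stands.
- The arm moves only by the tool arm_command, never from a script. Its argument "moves" is a list of rows, each a list of 3 entries, a list of its own where there are three numbers: the closure, from 0 (fully open) to 1 (shut), then the shift along the tool's x, y, z in m, then the turn about the tool's z in degrees. A call has 1 to 20 rows; each row is the pose to reach, as a shift and turn from the pose commanded when the call began, along the tool's axes at that moment; what a row does not reach only later rows make up. A row lasts 1/8 s, in which the tool goes at most 62.5 mm and 10.7 degrees, less where a joint would pass 70% of its speed; a pose out of reach is approached as far as the arm can. A call with a gripper value outside its range is refused whole. The fingers move at their own pace and stop on an object; "force" is the grip in N (left out, the last holds). Time passes only in rows, so rows that repeat a pose let the fingers close. It gives the time, the measured TCP pose, the force and the opening at its end, in the units of the state.
- readout.observe(): the state, without advancing time (a new reading comes with each control period).
- imaging.read_camera(name): name is "side" or "top"; returns the picture (420x560x3 uint8, red, green, blue); there is no depth.
- imaging.get_calibration(name): a dict with "vertical_fov" (degrees; the focal length in pixels is half the picture's height over the tangent of half this angle, whatever the lens; pixels are square), "cx", "cy" (the principal point, pixels), "distortion" ([k1, k2, p1, p2, k3] as OpenCV has them; the pictures are not rectified), "rvec" (rotation vector, rad) and "tvec" (3), from world to camera coordinates, as OpenCV has them. Camera axes: x right, y down, z forward; pixel columns grow to the right and rows downward; lengths in m; the calibration is good to about 2 mm. A picture is of the moment at which its call begins. get_calibration takes no time and is no camera call.
- ticket.sign_off(): hands the job in, once; it reports no verdict.
The state is a dict: "clock": time; "joints": joint angles; "qd": joint speeds; "joint_efforts": joint torques, N m; "eef_pos": TCP position; "tcp_rot": TCP orientation; "force": force on the tool from outside, world axes, zero at the start; "moment": the same for the moment, N m; "grip_width": finger opening in m.
Only numpy, scipy, OpenCV 4.12 (cv2) and the standard library are available. Lean on these libraries where they do the work, as an engineer would, in place of code of your own. Each camera call takes 0.05 s, during which the arm holds its last target. There are 200 camera calls.

### The job

Load the sample tray: stand the orange and the cream soap bar in its two empty pockets, one bar in each, either way round. Then take the red spring clip off its strip by squeezing its tails, and finish holding it wide open astride the middle of the top edge of the batch card and its panel, one jaw on each side and touching neither, so that a colleague can straighten the card; end still squeezing it, neither biting nor set down. Leave the charcoal bar, the white jar and the brass stamp where they are.

Things in the scene. Friction and masses are not known exactly. Their poses are not given: they have to be found in the camera images.
- bar_orange: Orange soap bar standing on end, 28 (its x) x 45 (its y) x 75 (z) mm, 100 g. Origin: centre of its underside, z up.
- bar_cream: Cream soap bar, same size and origin as the orange one.
- bar_charcoal: Black soap bar of the same size, already standing in the tray's middle pocket; leave it alone. Origin: centre of its underside.
- tray: Fixed sample tray, white base 125 x 175 x 5 mm. Nearer the robot, a row (tray x = -45 mm) of three open pockets side by side along y: pale wood walls 5 mm thick, rim 29 mm above the table. 75 mm behind the row (x = +30 mm) stands an upright card panel 120 mm wide along y, top 90 mm above the table. Origin: on the table under the tray's middle, z up, +x from pockets to panel.
- pocket_left (a point): Centre of the floor (6 mm above the table) of the left empty pocket, the tray's +y end. Axes as the tray's. The pocket is 34 mm in x and 50 mm in y inside, 23 mm deep: a bar stands in it with its 28 mm side along the tray's x.
- pocket_right (a point): The same for the right empty pocket, at the tray's -y end.
- card_edge (a point): Middle of the top edge of the aluminium panel and the pale, orange-striped batch card (90 mm wide, a leaf on each face of the panel, fixed), flush at the top, 90 mm above the table; together 6 mm thick along x (3 mm each way of this point). x points through the card away from the pockets, y along the edge, z up.
- clip_strip: Clip holder, fixed: blue foot 70 x 130 x 8 mm with an upright dark steel strip 4 mm thick (its x), 120 mm wide (its y), top 75 mm above the table. Origin: under the middle of the foot.
- clip: Red and steel spring clip, 90 g, 30 mm wide along its y, the hinge axis (hinge bar 8 mm thick). It starts biting the strip's top edge, square to it, hinge bar resting on the strip, jaws down (36 mm below the axis), two flat red tails up in a V: 18 mm across at the axis, 48 mm at their tops 34 mm above it. Origin on the axis; x across the jaws, z up; this body is the half at -x.
- clip_jaw (a joint): Opening of the clip, rad: 0 biting the 4 mm strip, 0.76 fully open (a stop), -0.1 shut on nothing. Squeezing the tails together from above along the clip's x (5 N at first, 10 N at the stop) opens it; the spring always shuts it. Each half turns by half. Fully open the tails are parallel, about 22 mm over all, and the jaws gape 28 mm at the tips, 14 mm at the hinge.
- tip_a (a point): Inner face of the jaw tip on the clip's -x side, 34 mm below the hinge axis when shut on the strip.
- tip_b (a point): Inner face of the jaw tip on the clip's +x side, likewise.
- oil_jar: White jar with a green label and grey lid, 52 mm across, 100 mm tall, standing; leave it alone. Origin: centre of its underside.
- stamp: Soap stamp: brass block 45 x 60 x 20 mm with an upright wooden grip 22 mm across, 55 mm tall in all; leave it alone. Origin: centre of its underside.
There are look-alikes about, which are no part of the job. Leave any blue look-alike of the clip alone. Leave any turquoise look-alike of the bar_orange alone.

How it is judged:
On the way, in this order (a step that is already met when the one before it is completed fails the run):
1. the orange and the cream bar stand in the two empty pockets, one in each ((horizontal distance between bar_orange and pocket_left below 0.007 m or horizontal distance between bar_orange and pocket_right below 0.007 m) and z of bar_orange in the frame of pocket_left between -0.004 and 0.0035 m and angle between each of bar_orange, bar_cream's own z axis and vertical below 0.15 rad and linear speed of each of bar_orange, bar_cream below 0.02 m/s and (horizontal distance between bar_cream and pocket_left below 0.007 m or horizontal distance between bar_cream and pocket_right below 0.007 m) and z of bar_cream in the frame of pocket_left between -0.004 and 0.0035 m and horizontal distance between bar_orange and bar_cream above 0.08 m), for 0.2 s.
2. the clip is held open astride the card edge, touching neither side (((x of tip_a in the frame of card_edge below -0.005 m and x of tip_b in the frame of card_edge above 0.005 m) or (x of tip_b in the frame of card_edge below -0.005 m and x of tip_a in the frame of card_edge above 0.005 m)) and value of joint clip_jaw above 0.45 rad and z of tip_a in the frame of card_edge between -0.033 and -0.008 m and y of tip_a in the frame of card_edge between -0.025 and 0.025 m and z of tip_b in the frame of card_edge between -0.033 and -0.008 m and y of tip_b in the frame of card_edge between -0.025 and 0.025 m and contact force between the fingers and clip above 3 N and contact force between clip and tray below 0.5 N and linear speed of clip below 0.03 m/s), for 0.3 s.
At the end, for the whole second after the job is handed in: Bars at rest on their pocket floors (7 mm of centre, 0.15 rad). Fingers squeeze the clip (over 3 N), open past 0.45 rad, still; jaw tips either side of card and panel, 2 mm clear, 8-33 mm below the edge, within 25 mm of its middle; clip touches tray under 0.5 N (all of step 1 and all of step 2); the arm keeps its last pose, push and grip.
It fails at once if the charcoal bar, jar or stamp was disturbed (moved over 20 mm) (distance of any of bar_charcoal, oil_jar, stamp from where it was at the start of the episode above 0.02 m).
It also fails if it takes over 62 s, if anything falls off the work surface, if the arm or the gripper's body presses on something with over 40 N, if the wrist force passes 120 N, or if a joint passes its speed limit or range.

## Working session

There is one attempt and no reset: what is moved stays moved. The work goes in short steps, Python scripts to look and compute and a tool call to move; the robot and the scene stay as the last step left them, time stands still between calls to the robot, and variables do not carry over. Pictures are saved under pics/ and viewed, about 8 in all and at most 12, crops included, and the job is handed in when it is done.

Besides the shell and the picture viewer there is one more tool, called after ">>>" as name([rows], argument=value, ...), one row to a line, values as JSON. arm_command: Moves the arm, as the interface text tells. Its arguments: {"type":"object","properties":{"moves":{"type":"array","items":{"type":"array"}},"force":{"type":"number"}},"required":["moves"]}

```bash
mkdir -p pics; ls; python3 - <<'E'
from plant import readout, imaging, bot
import cv2
print(readout.observe()); print(bot.pinch_z)
for n in("side","top"):
    print(n,imaging.get_calibration(n)); cv2.imwrite(f"pics/{n}0.png",cv2.resize(imaging.read_camera(n)[:,:,::-1],(800,600),interpolation=cv2.INTER_CUBIC))
E
```

```text
pics
{'clock': 0.0, 'joints': array([-1.20998455e+00,  4.23835497e-01,  1.63072428e+00, -1.38555428e-05,
        1.08859530e+00, -1.89933683e-02]), 'qd': array([-0.00083462, -0.00112969, -0.00051177, -0.00067974,  0.00104941,
       -0.00037052]), 'joint_efforts': array([ 9.19262857e-05, -5.57368791e+01, -2.81740236e+01, -1.87477253e-04,
        7.32903136e-03,  7.58161161e-07]), 'eef_pos': array([ 0.23153702, -0.57992221,  0.23053556]), 'tcp_rot': array([-3.14003028e+00, -1.74103762e-05,  3.79811568e-01]), 'force': array([ 0.83970028,  0.17771967, -0.08433921]), 'moment': array([-0.03650859,  0.02630281,  0.01702087]), 'grip_width': 0.0853039296359342}
0.0187
side {'vertical_fov': 57.78793727768628, 'cx': 277.49952512258744, 'cy': 216.30594161591614, 'distortion': array([-0.01882187,  0.        ,  0.        ,  0.        ,  0.        ]), 'rvec': array([ 2.23948096, -0.29356902,  0.12027559]), 'tvec': array([-0.57928455,  0.15907023,  0.78537068])}
top {'vertical_fov': 44.627520182118914, 'cx': 283.5397636049426, 'cy': 207.22206232237065, 'distortion': array([-0.02215329,  0.        ,  0.        ,  0.        ,  0.        ]), 'rvec': array([ 2.15958358, -2.10583004,  0.14876188]), 'tvec': array([-0.040874  ,  0.60150184,  1.07514491])}
```

View pics/side0.png

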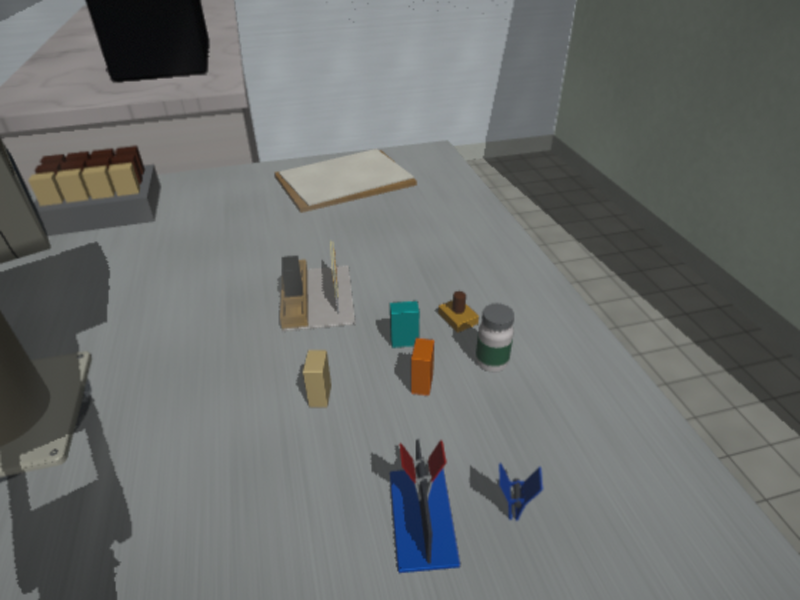

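View pics/top0.png

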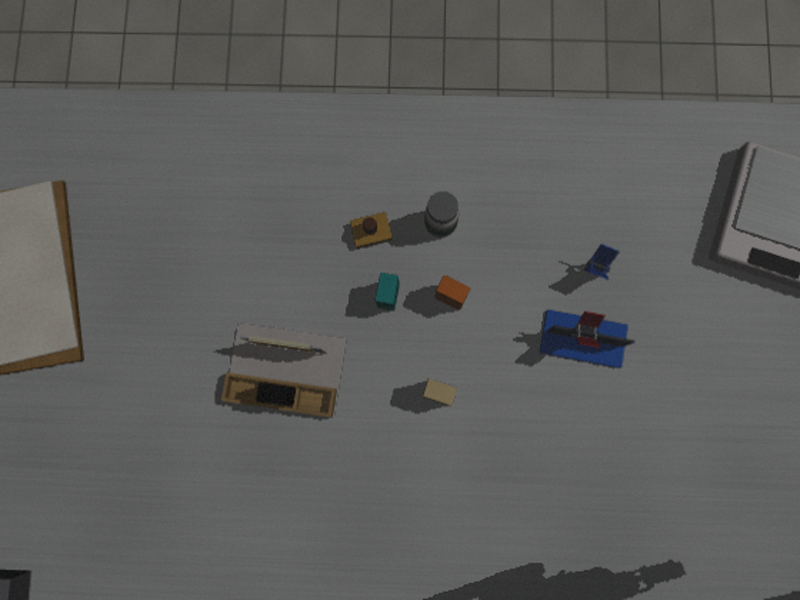

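The side view shows the tray around (310,290), cream bar (317,378), orange bar (423,366), and the red clip on its strip (423,465). The turquoise bar and blue clip are decoys. I'll enlarge both views next.

```bash
cat > h.py <<'E'
import numpy as np, cv2
from plant import readout, imaging, bot
def cal(n):
    c=imaging.get_calibration(n); f=210/np.tan(np.radians(c['vertical_fov'])/2)
    return np.array([[f,0,c['cx']],[0,f,c['cy']],[0,0,1]]),c['distortion'],c['rvec'],c['tvec']
def proj(n,P):
    K,d,r,t=cal(n); return cv2.projectPoints(np.array(P,float).reshape(-1,1,3),r,t,K,d)[0][:,0]
def ray(n,p):
    K,d,r,t=cal(n); R=cv2.Rodrigues(r)[0]; u=cv2.undistortPoints(np.array([[p]],float),K,d)[0,0]
    return -R.T@t, R.T@np.array([u[0],u[1],1])
def atz(n,p,z):
    o,v=ray(n,p); return o+v*(z-o[2])/v[2]
def tri(ps,pt):
    a,u=ray('side',ps); b,v=ray('top',pt); s=np.linalg.lstsq(np.c_[u,-v],b-a,rcond=None)[0]
    return (a+u*s[0]+b+v*s[1])/2, np.linalg.norm(a+u*s[0]-b-v*s[1])
def crop(n,x0,y0,x1,y1,k,out,g=0.6):
    im=imaging.read_camera(n)[y0:y1,x0:x1,::-1]; im=cv2.resize(im,None,fx=k,fy=k,interpolation=cv2.INTER_CUBIC)
    im=(255*(im/255.)**g).astype(np.uint8)
    for i in range(x0-x0%20+20,x1,20): cv2.line(im,(int((i-x0)*k),0),(int((i-x0)*k),6),(0,255,255),1); cv2.putText(im,str(i),(int((i-x0)*k)-10,16),0,.35,(0,255,255))
    for i in range(y0-y0%20+20,y1,20): cv2.line(im,(0,int((i-y0)*k)),(6,int((i-y0)*k)),(0,255,255),1); cv2.putText(im,str(i),(8,int((i-y0)*k)+4),0,.35,(0,255,255))
    cv2.imwrite(out,im)
E
python3 - <<'E'
from h import *
crop('top',150,185,450,300,2.65,'pics/t1.png'); crop('side',185,160,345,280,5,'pics/s1.png'); crop('side',260,290,340,405,5,'pics/s2.png')
crop('top',370,205,450,265,10,'pics/t2.png')
a=cv2.imread('pics/s2.png'); b=cv2.imread('pics/t2.png'); b=cv2.resize(b,(400,300))
crop('top',290,185,370,290,5,'pics/t3.png')
c=np.zeros((600,800,3),np.uint8); c[:575,:400]=a; c[:300,400:]=b; 
crop('top',290,190,350,290,4,'pics/t3.png')
cv2.imwrite('pics/clip1.png',c)
crop('top',150,220,250,295,8,'pics/t4.png')
E
```

```text
(no output)
```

View pics/s1.png

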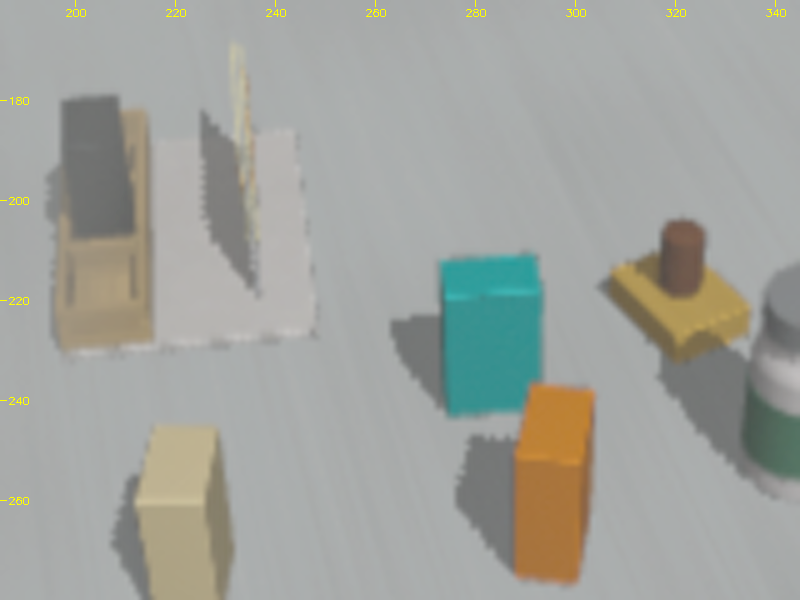

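View pics/t1.png

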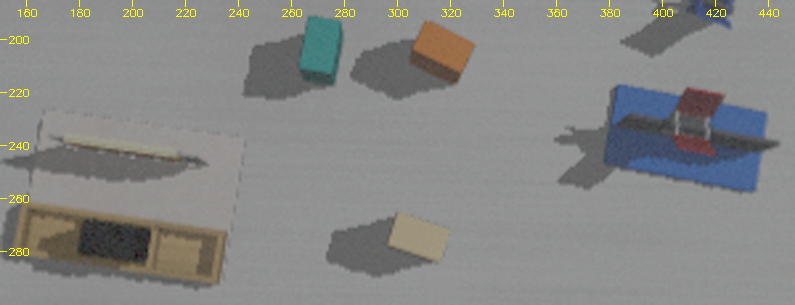

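View pics/clip1.png

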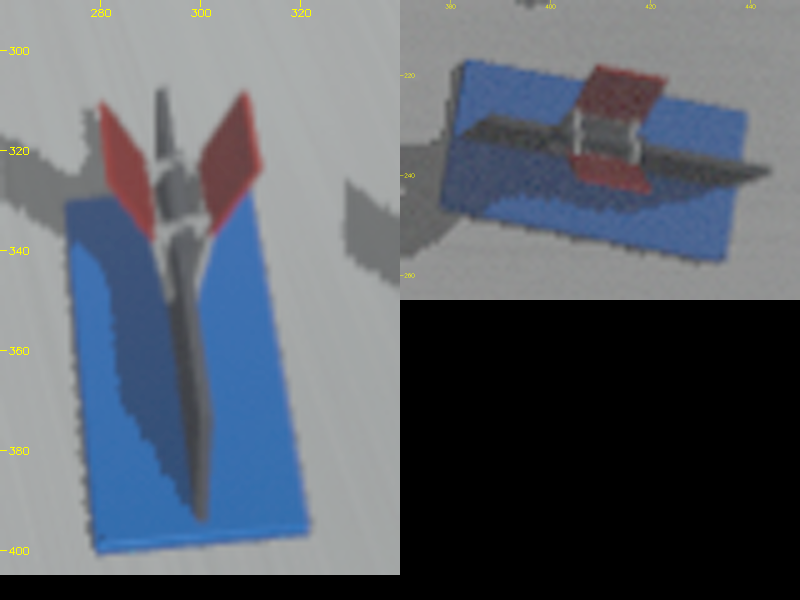

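```bash
python3 - <<'E'
from h import *
crop('side',190,160,255,235,6,'pics/a.png'); crop('top',155,220,245,297,4.4,'pics/b.png')
crop('side',205,235,310,300,3.8,'pics/c.png'); crop('top',290,185,335,290,2,'pics/d.png')
a,b=cv2.imread('pics/a.png'),cv2.imread('pics/b.png')
c=np.zeros((600,800,3),np.uint8); c[:a.shape[0],:a.shape[1]]=a; c[:b.shape[0],400:400+b.shape[1]]=b
cv2.imwrite('pics/tray.png',c); print(a.shape,b.shape)
E
```

```text
(450, 390, 3) (339, 396, 3)
```

View pics/tray.png

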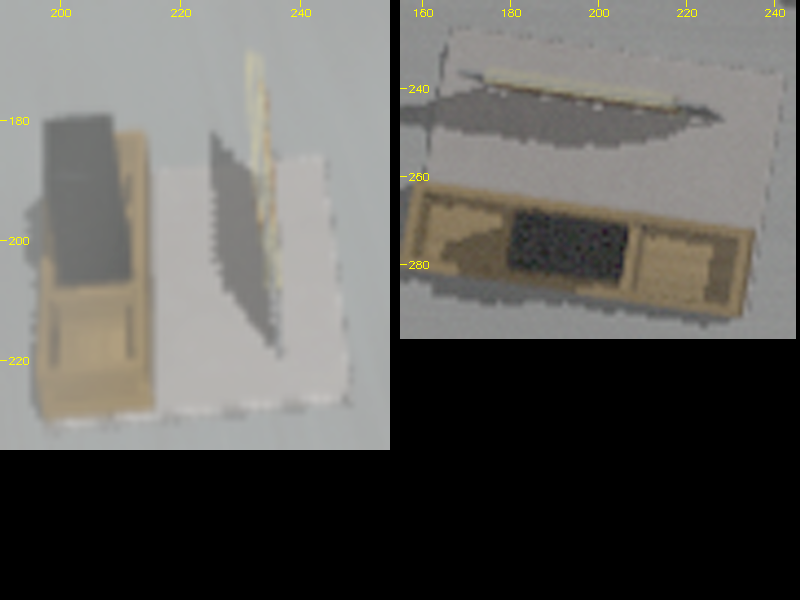

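The tray crop shows the top-view rim corners at (160.5,262), (235.9,272.3), (233.2,292.3) and (157.3,281.8), and the card's top edge from (174.1,235.9) to (217.7,243). I'll fit poses to these, with height left free wherever both views see the object.

```bash
cat > m.py <<'E'
from h import *
from scipy.optimize import least_squares
def fit(name,pts,x0):
    # pts: (view,px,local xyz); params x,y,yaw,z
    def P(p,l): c,s=np.cos(p[2]),np.sin(p[2]); return [p[0]+c*l[0]-s*l[1],p[1]+s*l[0]+c*l[1],p[3]+l[2]]
    f=lambda p: np.concatenate([proj(v,P(p,l))[0]-px for v,px,l in pts])
    r=least_squares(f,x0,x_scale=[.1,.1,1,.1],loss='soft_l1'); print(name,r.x.round(4),'yawdeg',np.degrees(r.x[2]).round(1)); print(f(r.x).reshape(-1,2).round(1).tolist()); return r.x
def box(a,b,z,): return [(a,b,z),(a,-b,z),(-a,-b,z),(-a,b,z)]
E
python3 - <<'E'
from m import *
for n,s,t in(('cream',[(215.4,245.2),(228.6,245.4),(225.8,260.6),(212,260.4)],[(300.2,265.4),(319.4,271.4),(314.9,283.9),(296.4,277.8)]),
 ('orange',[(291.4,237),(303.8,238.2),(301.2,252.2),(288.2,251)],[(310,192.9),(328.9,201.6),(324,212.2),(305.8,204.6)])):
    for p in t: print(n,'top at z.075',atz('top',p,.075).round(4))
    # side order: far-left,far-right,near-right,near-left ; far=+y, right=+x
    for a,b in zip(s,[t[0],t[0],t[1],t[2]]): pass
    for p in s: print(n,'side at z.075',atz('side',p,.075).round(4))
print('rim');[print(atz('top',p,.029).round(4)) for p in[(160.5,262),(235.9,272.3),(233.2,292.3),(157.3,281.8)]]
[print('side rim',atz('side',p,.029).round(4)) for p in[(197.4,223.6),(215,223.6)]]
[print('base',atz(v,p,.005).round(4)) for v,p in[('top',(165.7,226.1)),('top',(242.3,236.8)),('side',(243.8,186.2)),('side',(248.3,226.7))]]
[print('card',atz('top',p,.09).round(4)) for p in[(174.1,235.9),(217.7,243)]]
print('card far tri',tri((231.2,168.8),(174.1,235.9)))
print('tail far',tri((309.2,308.4),(409.4,217.8)),tri((312.4,323.6),(423.2,220.6)))
print('tail near',tri((280,310.4),(404.6,241)),tri((281.6,325.6),(420,243.4)))
print('strip',tri((292.4,308),(387.6,228.4)),tri((302,374),(444.4,239.4)))
[print('foot',atz('top',p,.008).round(4)) for p in[(382.4,217),(439.6,227.6),(435,257.4),(378,247)]]
[print('foot side',atz('side',p,.008).round(4)) for p in[(273.4,330.4),(279.4,398.6),(322,395.4)]]
E
```

```text
cream top at z.075 [ 0.4752 -0.0644  0.075 ]
cream top at z.075 [ 0.4637 -0.1049  0.075 ]
cream top at z.075 [ 0.4376 -0.0959  0.075 ]
cream top at z.075 [ 0.4492 -0.057   0.075 ]
cream side at z.075 [ 0.4533 -0.0574  0.075 ]
cream side at z.075 [ 0.4793 -0.0652  0.075 ]
cream side at z.075 [ 0.4673 -0.1065  0.075 ]
cream side at z.075 [ 0.4412 -0.0988  0.075 ]
orange top at z.075 [ 0.6303 -0.0821  0.075 ]
orange top at z.075 [ 0.6124 -0.1229  0.075 ]
orange top at z.075 [ 0.5892 -0.1127  0.075 ]
orange top at z.075 [ 0.6047 -0.0736  0.075 ]
orange side at z.075 [ 0.6102 -0.0749  0.075 ]
orange side at z.075 [ 0.634  -0.0853  0.075 ]
orange side at z.075 [ 0.6165 -0.1233  0.075 ]
orange side at z.075 [ 0.5924 -0.1131  0.075 ]
rim
[0.4766 0.2422 0.029 ]
[0.4585 0.075  0.029 ]
[0.4152 0.0792 0.029 ]
[0.4333 0.2466 0.029 ]
side rim [0.4224 0.0782 0.029 ]
side rim [0.4629 0.067  0.029 ]
base [0.559  0.2416 0.005 ]
base [0.5391 0.0664 0.005 ]
base [0.5626 0.2364 0.005 ]
base [0.5411 0.0625 0.005 ]
card [0.5292 0.2013 0.09  ]
card [0.5166 0.109  0.09  ]
card far tri (array([0.52914948, 0.20160361, 0.08889606]), np.float64(0.0002565522918557878))
tail far (array([ 0.57718291, -0.28544789,  0.11391395]), np.float64(0.0021968796126546255)) (array([ 0.5725719 , -0.31373941,  0.11369668]), np.float64(0.0031254525509944553))
tail near (array([ 0.53052739, -0.27562645,  0.11202756]), np.float64(0.004275758449348182)) (array([ 0.52556167, -0.30600197,  0.11538903]), np.float64(0.0032370412530839865))
strip (array([ 0.55983429, -0.24834979,  0.07348233]), np.float64(0.0036833177029302693)) (array([ 0.53947237, -0.36788535,  0.07469243]), np.float64(0.004193411935804492))
foot [ 0.5914 -0.2487  0.008 ]
foot [ 0.5705 -0.3772  0.008 ]
foot [ 0.5033 -0.3656  0.008 ]
foot [ 0.5234 -0.2387  0.008 ]
foot side [ 0.5285 -0.2401  0.008 ]
foot side [ 0.5071 -0.3644  0.008 ]
foot side [ 0.5741 -0.377   0.008 ]
```

Both views agree once a constant offset of about 4 mm in x between the cameras is allowed for, and the triangulated heights (89, 114 and 74 mm) match the text. Estimates, averaged over the two views:

| Thing | x (m) | y (m) | yaw (deg) |
|---|---|---|---|
| Cream bar | 0.4584 | -0.0813 | -16 |
| Orange bar | 0.6112 | -0.0985 | -23.5 |
| Tray | – | – | -6.6 |
| Clip | 0.5515 | -0.295 | -9.3 |

I'll take the cream bar first.

```bash
cat >> h.py <<'E'
def mv(x,y,z,psi,s=None):
    s=s or readout.observe(); p=np.array(s['eef_pos']); R=cv2.Rodrigues(np.zeros(3))[0]
    from scipy.spatial.transform import Rotation as Ro
    T=Ro.from_euler('xyz',s['tcp_rot']).as_matrix(); yaw=np.degrees(s['tcp_rot'][2])
    print('shift',(T.T@(np.array([x,y,z])-p)).round(4),'turn',round(-(psi-yaw),2),'from',p.round(4),round(yaw,2))
E
python3 - <<'E'
from h import *
mv(.4584,-.0813,.14,74); mv(.4584,-.0813,.042,74)
for n in('side','top'): print(n,ray(n,(280,210))[0])
E
```

```text
shift [ 0.3956 -0.3795  0.0913] turn -52.24 from [ 0.2317 -0.5804  0.2313] 21.76
shift [ 0.3956 -0.3795  0.1893] turn -52.24 from [ 0.2317 -0.5804  0.2313] 21.76
side [ 0.44132352 -0.63896506  0.61207698]
top [ 0.4287304  -0.04621826  1.15475792]
```

>>> arm_command([
  [0, [0.3956, -0.3795, 0.0913], -52.2],
  [0, [0.3956, -0.3795, 0.0913], -52.2],
  [0, [0.3956, -0.3795, 0.0913], -52.2],
  [0, [0.3956, -0.3795, 0.0913], -52.2],
  [0, [0.3956, -0.3795, 0.0913], -52.2],
  [0, [0.3956, -0.3795, 0.0913], -52.2],
  [0, [0.3956, -0.3795, 0.0913], -52.2],
  [0, [0.3956, -0.3795, 0.0913], -52.2],
  [0, [0.3956, -0.3795, 0.0913], -52.2],
  [0, [0.3956, -0.3795, 0.0913], -52.2],
  [0, [0.3956, -0.3795, 0.0913], -52.2],
  [0, [0.3956, -0.3795, 0.0913], -52.2],
], force=25)

```text
clock: 2.15
eef_pos: [0.4581, -0.0824, 0.1402]
tcp_rot: [3.141, 0.0, 1.289]
force: [0.2, -0.3, 0.3]
grip_width: 0.0852
```

>>> arm_command([
  [0, [0, 0, 0.04], 0],
  [0, [0, 0, 0.07], 0],
  [0, [0, 0, 0.09], 0],
  [0, [0, 0, 0.098], 0],
  [0, [0, 0, 0.098], 0],
  [1, [0, 0, 0.098], 0],
  [1, [0, 0, 0.098], 0],
  [1, [0, 0, 0.098], 0],
  [1, [0, 0, 0.098], 0],
  [1, [0, 0, 0.098], 0],
  [1, [0, 0, 0.098], 0],
  [1, [0, 0, 0.098], 0],
  [1, [0, 0, 0.098], 0],
], force=30)

```text
clock: 3.78
eef_pos: [0.4587, -0.0813, 0.0424]
tcp_rot: [3.141, -0.0, 1.291]
force: [-0.6, 0.2, 6.0]
grip_width: 0.0273
```

```bash
python3 - <<'E'
from h import *
mv(.42,.02,.16,83.4); s=readout.observe(); print(s['eef_pos'],s['grip_width'])
E
```

```text
shift [ 0.0867 -0.0651 -0.1176] turn -9.43 from [ 0.4587 -0.0813  0.0424] 73.97
[ 0.45870842 -0.08129563  0.04240676] 0.027298546093443683
```

>>> arm_command([
  [1, [0, 0, -0.04], 0],
  [1, [0, 0, -0.07], 0],
  [1, [0.05, -0.03, -0.07], -5],
  [1, [0.1, -0.06, -0.07], -9.4],
  [1, [0.15, -0.09, -0.07], -9.4],
  [1, [0.18, -0.03, -0.07], -9.4],
  [1, [0.176, -0.035, -0.07], -9.4],
  [1, [0.176, -0.035, -0.07], -9.4],
  [1, [0.176, -0.035, -0.07], -9.4],
])

```text
clock: 4.9
eef_pos: [0.4722, 0.0969, 0.1117]
tcp_rot: [-3.14, 0.0, 1.454]
force: [0.9, -0.6, -1.5]
grip_width: 0.0273
```

```bash
python3 - <<'E'
from h import *
s=readout.observe(); print(s['eef_pos'],np.degrees(s['tcp_rot']),s['grip_width'],s['force'])
crop('side',185,165,265,240,7,'pics/p1.png'); crop('top',155,225,255,300,5,'pics/p1t.png')
mv(.4407,.1074,.11,83.4)
E
```

```text
[0.47223721 0.09689594 0.11170642] [-1.79911900e+02  2.59505362e-02  8.33159577e+01] 0.027287641881031232 [ 0.94774907 -0.56923645 -1.47934947]
shift [ 0.0066 -0.0329  0.0019] turn -0.09 from [0.4726 0.097  0.1119] 83.31
```

View pics/p1.png

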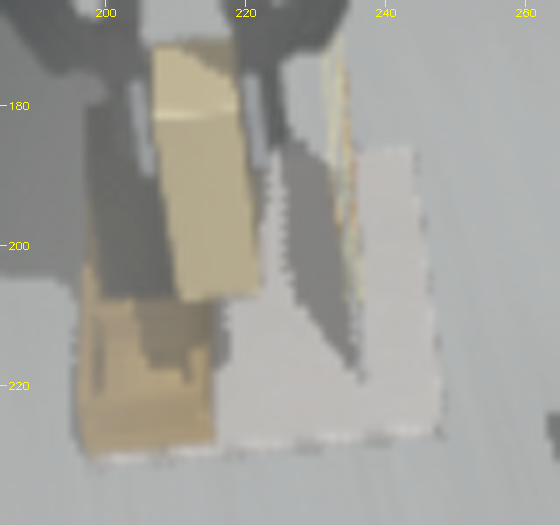

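The crop shows the held bar's lower near corners at (210.9,208) and (222.1,206.6). The near pocket wall's foot runs from (197.9,230) to (215.4,228.3), and the base corner is at (247.9,226.7). I'll work out the bar-to-pocket offset with the same camera.

```bash
python3 - <<'E'
from h import *
th=np.radians(-6.6); X=np.array([np.cos(th),np.sin(th)]); Y=np.array([-X[1],X[0]])
P=lambda p,z: atz('side',p,z)[:2]
fr=lambda w: np.array([w@X,w@Y]).round(4)
t=np.array([.4726,.0970]); print('tcp tray-axes',fr(t))
b=[P((210.9,208),.0695),P((222.1,206.6),.0695)]; tp=[P((206.9,181.1),.1445),P((219.1,181.1),.1445)]
print('bar bottom near',[fr(w) for w in b],'top near',[fr(w) for w in tp])
print('wall foot',fr(P((197.9,230),.005)),fr(P((215.4,228.3),.005)))
print('base',fr(P((247.9,226.7),.005)),fr(P((243.8,186.2),.005)))
print('card far', fr(P((231.2,168.8),.09)))
for n,q,z in[('rim',(160.5,262),.029),('rim',(235.9,272.3),.029),('rim',(233.2,292.3),.029),('rim',(157.3,281.8),.029),('base',(165.7,226.1),.005),('base',(242.3,236.8),.005),('card',(174.1,235.9),.09),('card',(217.7,243),.09)]: print('top',n,fr(atz('top',q,z)[:2]))
E
```

```text
tcp tray-axes [0.4583 0.1507]
bar bottom near [array([0.4475, 0.1289]), array([0.4735, 0.1302])] top near [array([0.448 , 0.1291]), array([0.4747, 0.1248])]
wall foot [0.4082 0.1309] [0.4505 0.1307]
base [0.5294 0.1244] [0.5317 0.2995]
card far [0.5024 0.2593]
top rim [0.4456 0.2954]
top rim [0.4469 0.1272]
top rim [0.4033 0.1264]
top rim [0.402  0.2947]
top base [0.5275 0.3043]
top base [0.5279 0.1279]
top card [0.5025 0.2608]
top card [0.5007 0.1676]
```

View pics/p1t.png

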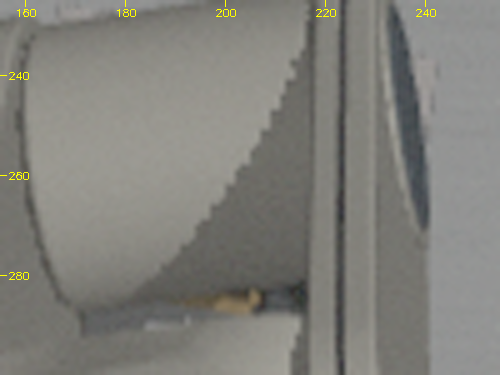

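Bar and pocket measured with the same camera put the pocket row at tray-axis x of about 0.427, so I need a shift of about -31 mm. In y the shift is +6 mm. I'll hover the bar just over the rim and check with an overlay.

>>> arm_command([
  [1, [0.006, -0.0313, 0.0], 0],
  [1, [0.006, -0.0313, 0.015], 0],
  [1, [0.006, -0.0313, 0.032], 0],
  [1, [0.006, -0.0313, 0.032], 0],
  [1, [0.006, -0.0313, 0.032], 0],
])

```text
clock: 5.62
eef_pos: [0.4435, 0.1069, 0.0801]
tcp_rot: [3.141, -0.0, 1.455]
force: [1.3, -0.2, -1.8]
grip_width: 0.0276
```

```bash
python3 - <<'E'
from h import *
s=readout.observe(); print(s['eef_pos'],np.degrees(s['tcp_rot']),s['force'])
th=np.radians(-6.6); X=np.array([np.cos(th),np.sin(th)]); Y=np.array([-X[1],X[0]])
p=np.array(s['eef_pos']); print(p[:2]@X,p[:2]@Y)
crop('side',190,185,255,240,6,'pics/q.png'); a=cv2.imread('pics/q.png')
b0=cv2.resize(cv2.imread('pics/top0.png'),(560,420),interpolation=cv2.INTER_AREA)[220:298,155:245]
b=cv2.resize(b0,None,fx=4.4,fy=4.4,interpolation=cv2.INTER_CUBIC); b=(255*(b/255.)**.6).astype(np.uint8)
def ov(im,v,x0,y0,k,c,bias,col,hx,hy,z):
    pts=[(c[0]+sx*hx+bias[0],c[1]+sy*hy+bias[1]) for sx,sy in((1,1),(1,-1),(-1,-1),(-1,1))]
    W=[np.r_[q[0]*X+q[1]*Y,z] for q in pts]; q=((proj(v,W)-[x0,y0]+.5)*k).astype(int); cv2.polylines(im,[q.reshape(-1,1,2)],True,col,1)
row=.427; yc=.2125
for im,v,x0,y0,k,bi in((a,'side',190,185,6,(.0023,0)),(b,'top',155,220,4.4,(-.0017,.0014))):
    ov(im,v,x0,y0,k,(row,yc),bi,(0,0,255),.022,.085,.029)
    ov(im,v,x0,y0,k,(row,yc-.055),bi,(0,255,0),.017,.025,.029)
    ov(im,v,x0,y0,k,(row,yc+.055),bi,(0,255,0),.017,.025,.029)
    ov(im,v,x0,y0,k,(row+.075,yc),bi,(255,0,255),.003,.045,.09)
c=np.zeros((360,800,3),np.uint8); c[:330,:390]=a; c[:b.shape[0],400:400+b.shape[1]]=b; cv2.imwrite('pics/ov.png',c)
E
```

```text
[0.44345628 0.10691648 0.08010149] [ 1.79991868e+02 -9.79364787e-04  8.33428975e+01] [ 1.33499656 -0.2066024  -1.84073765]
0.4282287142240024 0.15717752126364595
```

View pics/ov.png

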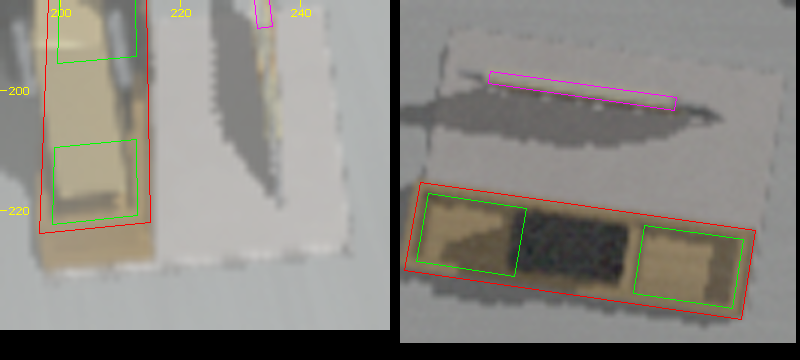

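The overlay matches the rim and pocket outlines in both views to about a pixel, and the bar hangs over the pocket opening. I'll lower it and watch the force.

>>> arm_command([
  [1, [0, -0.0005, 0.008], 0],
  [1, [0, -0.0005, 0.014], 0],
  [1, [0, -0.0005, 0.018], 0],
  [1, [0, -0.0005, 0.018], 0],
])

```text
clock: 6.18
eef_pos: [0.4425, 0.1073, 0.0616]
tcp_rot: [-3.141, -0.0, 1.455]
force: [0.9, 1.7, -2.2]
grip_width: 0.0279
```

>>> arm_command([
  [1, [0, 0, 0.006], 0],
  [1, [0, 0, 0.012], 0],
  [1, [0, 0, 0.0135], 0],
  [1, [0, 0, 0.0135], 0],
  [1, [0, 0, 0.0135], 0],
])

```text
clock: 6.8
eef_pos: [0.4427, 0.1073, 0.0485]
tcp_rot: [3.141, -0.0, 1.455]
force: [1.2, 3.9, -1.7]
grip_width: 0.027
```

>>> arm_command([
  [1, [0.001, 0, 0.001], 0],
  [0, [0.001, 0, 0.001], 0],
  [0, [0.001, 0, 0.001], 0],
  [0, [0.001, 0, 0.001], 0],
  [0, [0.001, 0, -0.03], 0],
  [0, [0.001, 0, -0.08], 0],
  [0, [0.001, 0, -0.11], 0],
  [0, [0.001, 0, -0.11], 0],
])

```text
clock: 7.8
eef_pos: [0.4441, 0.1084, 0.1605]
tcp_rot: [3.137, -0.001, 1.455]
force: [0.6, -0.7, 0.5]
grip_width: 0.0853
```

```bash
python3 - <<'E'
from h import *
mv(.6112,-.0985,.155,66.5)
mv(.6112,-.0985,.042,66.5)
E
```

```text
shift [-0.1862  0.1899  0.0061] turn 16.86 from [0.4441 0.1084 0.1605] 83.36
shift [-0.1864  0.1893  0.1191] turn 16.86 from [0.4441 0.1084 0.1605] 83.36
```

>>> arm_command([
  [0, [-0.1863, 0.189, 0.006], 16.9],
  [0, [-0.1863, 0.189, 0.006], 16.9],
  [0, [-0.1863, 0.189, 0.006], 16.9],
  [0, [-0.1863, 0.189, 0.006], 16.9],
  [0, [-0.1863, 0.189, 0.006], 16.9],
  [0, [-0.1863, 0.189, 0.006], 16.9],
  [0, [-0.1863, 0.189, 0.006], 16.9],
  [0, [-0.1863, 0.189, 0.006], 16.9],
])

```text
clock: 8.8
eef_pos: [0.6079, -0.0974, 0.1524]
tcp_rot: [-3.141, 0.0, 1.162]
force: [-0.0, -0.4, 0.1]
grip_width: 0.0852
```

```bash
python3 - <<'E'
from h import *
mv(.6112,-.0985,.042,66.5)
crop('side',185,160,345,280,5,'pics/r.png')
E
```

```text
shift [0.0003 0.0036 0.1104] turn 0.05 from [ 0.6079 -0.0974  0.1524] 66.55
```

View pics/r.png

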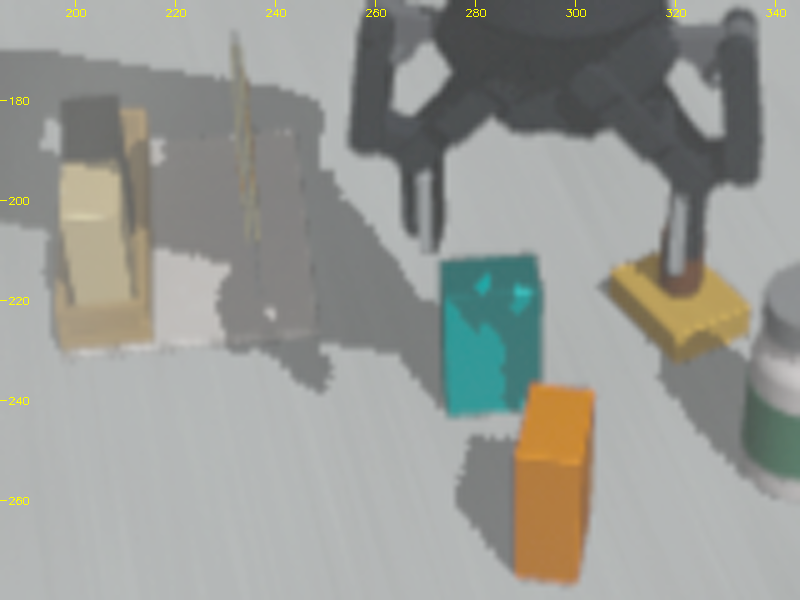

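The cream bar stands upright in its pocket, with its near top edge at (197.4,203) to (209.4,203), and the orange bar is undisturbed. Next I grasp the orange one.

>>> arm_command([
  [0, [0, 0.0035, 0.04], 0],
  [0, [0, 0.0035, 0.07], 0],
  [0, [0, 0.0035, 0.1], 0],
  [0, [0, 0.0035, 0.11], 0],
  [0, [0, 0.0035, 0.11], 0],
  [1, [0, 0.0035, 0.11], 0],
  [1, [0, 0.0035, 0.11], 0],
  [1, [0, 0.0035, 0.11], 0],
  [1, [0, 0.0035, 0.11], 0],
  [1, [0, 0.0035, 0.11], 0],
  [1, [0, 0.0035, 0.11], 0],
  [1, [0, 0.0035, 0.11], 0],
])

```text
clock: 10.35
eef_pos: [0.6124, -0.1002, 0.0431]
tcp_rot: [3.141, -0.0, 1.16]
force: [-1.1, 0.3, 5.8]
grip_width: 0.0272
```

```bash
python3 - <<'E'
from h import *
s=readout.observe(); print(s['eef_pos'],s['grip_width'])
th=np.radians(-6.6); X=np.array([np.cos(th),np.sin(th)]); Y=np.array([-X[1],X[0]])
fr=lambda w: np.array([w@X,w@Y]).round(4)
print('cream near top',[fr(atz('side',q,.081)[:2]) for q in((197.4,203),(209.4,203))])
w=.428*X+.268*Y; print(w); mv(w[0],w[1],.15,83.4); mv(w[0]+.0,w[1],.058,83.4)
E
```

```text
[ 0.61236242 -0.1001838   0.0430838 ] 0.027213261831988887
cream near top [array([0.4179, 0.1378]), array([0.4455, 0.1334])]
[0.4559667 0.2170308]
shift [ 0.2284 -0.27   -0.107 ] turn -16.94 from [ 0.6124 -0.1002  0.0431] 66.46
shift [ 0.2284 -0.2701 -0.015 ] turn -16.94 from [ 0.6124 -0.1002  0.0431] 66.46
```

>>> arm_command([
  [1, [0, 0, -0.06], 0],
  [1, [0, 0, -0.12], 0],
  [1, [0, 0, -0.12], 0],
  [1, [0.228, -0.27, -0.12], -16.9],
  [1, [0.228, -0.27, -0.12], -16.9],
  [1, [0.228, -0.27, -0.12], -16.9],
  [1, [0.228, -0.27, -0.12], -16.9],
  [1, [0.228, -0.27, -0.12], -16.9],
  [1, [0.228, -0.27, -0.12], -16.9],
  [1, [0.228, -0.27, -0.12], -16.9],
  [1, [0.228, -0.27, -0.12], -16.9],
  [1, [0.228, -0.27, -0.12], -16.9],
  [1, [0.228, -0.27, -0.12], -16.9],
])

```text
clock: 11.98
eef_pos: [0.456, 0.2158, 0.1623]
tcp_rot: [-3.141, 0.0, 1.453]
force: [0.7, 0.8, -0.9]
grip_width: 0.0274
```

```bash
python3 - <<'E'
from h import *
th=np.radians(-6.6); X=np.array([np.cos(th),np.sin(th)]); Y=np.array([-X[1],X[0]])
w=.4275*X+.2675*Y; mv(w[0],w[1],.08,83.4); p=readout.observe()['eef_pos'][:2];print(p@X,p@Y)
E
```

```text
shift [ 0.0008 -0.0007  0.0823] turn -0.14 from [0.456  0.2158 0.1623] 83.26
0.4281636288838485 0.2667380755314885
```

Lower to a few mm above the rim, then inside it, checking the force.

>>> arm_command([
  [1, [0.0008, -0.0005, 0.04], 0],
  [1, [0.0008, -0.0005, 0.08], 0],
  [1, [0.0008, -0.0005, 0.088], 0],
  [1, [0.0008, -0.0005, 0.094], 0],
  [1, [0.0008, -0.0005, 0.1], 0],
  [1, [0.0008, -0.0005, 0.1], 0],
])

```text
clock: 12.72
eef_pos: [0.4556, 0.2177, 0.063]
tcp_rot: [3.141, -0.001, 1.455]
force: [0.1, 0.7, -0.9]
grip_width: 0.0273
```

>>> arm_command([
  [1, [0, 0, 0.006], 0],
  [1, [0, 0, 0.012], 0],
  [1, [0, 0, 0.0145], 0],
  [1, [0, 0, 0.0145], 0],
])

```text
clock: 13.22
eef_pos: [0.4551, 0.2177, 0.049]
tcp_rot: [-3.141, -0.0, 1.455]
force: [-4.0, -0.1, 15.9]
grip_width: 0.0276
```

>>> arm_command([
  [1, [0, 0, -0.001], 0],
  [0, [0, 0, -0.001], 0],
  [0, [0, 0, -0.001], 0],
  [0, [0, 0, -0.001], 0],
  [0, [0, 0, -0.03], 0],
  [0, [0, 0, -0.08], 0],
  [0, [0, 0, -0.13], 0],
  [0, [0, 0, -0.15], 0],
])

```text
clock: 14.22
eef_pos: [0.4564, 0.2181, 0.2009]
tcp_rot: [3.138, -0.002, 1.455]
force: [1.1, -0.0, -1.7]
grip_width: 0.0858
```

```bash
python3 - <<'E'
from h import *
mv(.5515,-.2952,.2,80.7)
mv(.5515,-.2952,.088,80.7)
E
```

```text
shift [-4.988e-01  1.538e-01  4.000e-04] turn 2.66 from [0.4564 0.2181 0.2009] 83.36
shift [-0.4991  0.1534  0.1124] turn 2.66 from [0.4564 0.2181 0.2009] 83.36
```

>>> arm_command([
  [0, [-0.499, 0.1535, 0.02], 2.7],
  [0, [-0.499, 0.1535, 0.02], 2.7],
  [0, [-0.499, 0.1535, 0.02], 2.7],
  [0, [-0.499, 0.1535, 0.02], 2.7],
  [0, [-0.499, 0.1535, 0.02], 2.7],
  [0, [-0.499, 0.1535, 0.02], 2.7],
  [0, [-0.499, 0.1535, 0.02], 2.7],
  [0, [-0.499, 0.1535, 0.02], 2.7],
  [0, [-0.499, 0.1535, 0.02], 2.7],
  [0, [-0.499, 0.1535, 0.02], 2.7],
  [0, [-0.499, 0.1535, 0.02], 2.7],
  [0, [-0.499, 0.1535, 0.02], 2.7],
])

```text
clock: 15.72
eef_pos: [0.5499, -0.2942, 0.1781]
tcp_rot: [-3.141, -0.0, 1.409]
force: [0.1, 0.3, -0.6]
grip_width: 0.085
```

```bash
python3 - <<'E'
from h import *
crop('side',190,160,255,235,6,'pics/a.png'); crop('top',155,220,245,297,4.4,'pics/b.png'); crop('side',250,270,350,350,4,'pics/c.png')
c=np.zeros((600,800,3),np.uint8)
a,b,d=[cv2.imread(f'pics/{i}.png') for i in 'abc']
c[:450,:390]=a; c[:b.shape[0],400:400+b.shape[1]]=b; d=d[:260]; c[339:339+d.shape[0],400:]=d; cv2.imwrite('pics/chk.png',c)
mv(.5515,-.2952,.088,80.7)
print(proj('side',[[.5515,-.2952,.113],[.5515,-.2952,.18]]),proj('side',[readout.observe()['eef_pos']]))
E
```

```text
shift [-0.0001  0.0014  0.0902] turn 0.04 from [ 0.5501 -0.2948  0.1782] 80.74
[[294.81574639 317.3500556 ]
 [295.51970378 289.4605736 ]] [[294.50587586 290.25557049]]
```

View pics/chk.png

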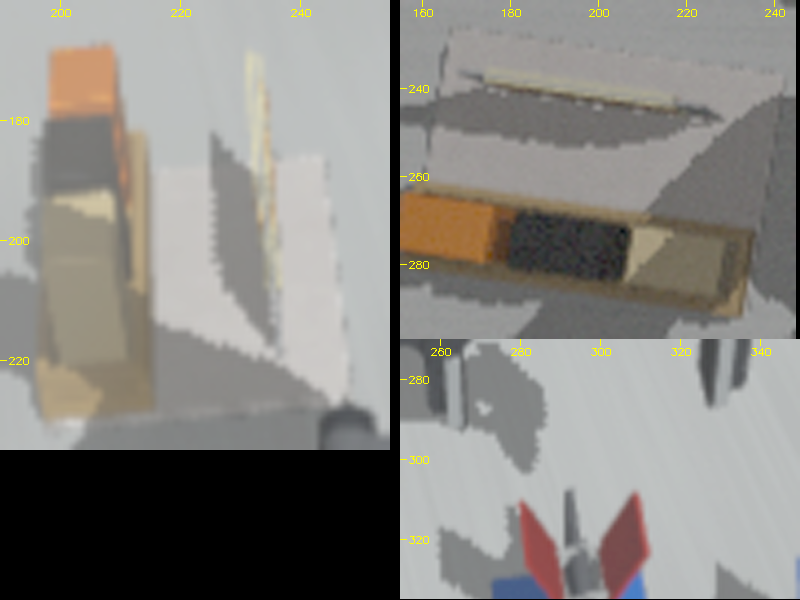

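Both bars stand upright in line with the charcoal one, which has not moved. The clip's tails are centred at about (295.9,317), between the open fingers. I'll descend and squeeze.

>>> arm_command([
  [0, [0, 0.0014, 0.04], 0],
  [0, [0, 0.0014, 0.07], 0],
  [0, [0, 0.0014, 0.085], 0],
  [0, [0, 0.0014, 0.0902], 0],
  [0, [0, 0.0014, 0.0902], 0],
  [1, [0, 0.0014, 0.0902], 0],
  [1, [0, 0.0014, 0.0902], 0],
  [1, [0, 0.0014, 0.0902], 0],
  [1, [0, 0.0014, 0.0902], 0],
  [1, [0, 0.0014, 0.0902], 0],
  [1, [0, 0.0014, 0.0902], 0],
  [1, [0, 0.0014, 0.0902], 0],
  [1, [0, 0.0014, 0.0902], 0],
], force=35)

```text
clock: 17.5
eef_pos: [0.5545, -0.2977, 0.0909]
tcp_rot: [3.134, 0.002, 1.408]
force: [2.3, -0.5, 12.1]
grip_width: 0.0187
```

>>> arm_command([
  [1, [0, 0.0, 0], 0],
  [1, [0, 0.0, 0], 0],
  [1, [0, 0, 0], 0],
])

```text
clock: 17.88
eef_pos: [0.5544, -0.2977, 0.0909]
tcp_rot: [3.134, 0.002, 1.408]
force: [1.6, -0.1, 11.2]
grip_width: 0.0186
```

```bash
python3 - <<'E'
from h import *
s=readout.observe(); print(s['eef_pos'],np.degrees(s['tcp_rot']),s['grip_width'],s['force'],s['moment'])
crop('side',250,270,350,370,6,'pics/clipg.png')
im=imaging.read_camera('side'); hsv=cv2.cvtColor(im,cv2.COLOR_RGB2HSV)
m=((hsv[...,0]<8)|(hsv[...,0]>172))&(hsv[...,1]>110); ys,xs=np.where(m[270:400,250:350]); print(len(xs),xs.min()+250,xs.max()+250,ys.min()+270,ys.max()+270)
E
```

```text
[ 0.5544382  -0.29765359  0.09093458] [1.79575259e+02 1.36937336e-01 8.06502373e+01] 0.018631171062661763 [ 1.64724688 -0.14633529 11.15333123] [-0.05727457 -0.45418297  0.01273838]
103 293 305 309 335
```

View pics/clipg.png

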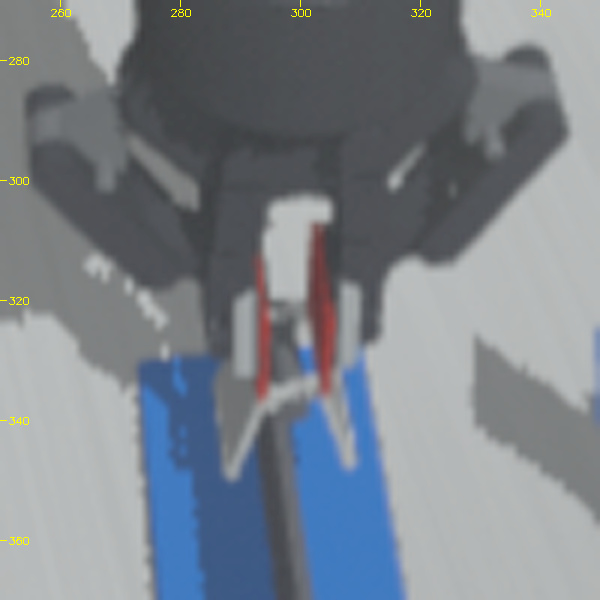

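The clip is squeezed fully open: the tails are parallel between the pads, and the jaw tips at (288,350) and (308,348) straddle the strip. I've now used all 12 views, so further checks will be numeric. Lifting.

>>> arm_command([
  [1, [0, 0, -0.01], 0],
  [1, [0, 0, -0.025], 0],
  [1, [0, 0, -0.05], 0],
  [1, [0, 0, -0.09], 0],
  [1, [0, 0, -0.11], 0],
  [1, [0, 0, -0.11], 0],
  [1, [0, 0, -0.11], 0],
])

```text
clock: 18.85
eef_pos: [0.5505, -0.2956, 0.1965]
tcp_rot: [-3.14, -0.001, 1.408]
force: [-0.8, -0.2, -1.3]
grip_width: 0.0183
```

```bash
cat > chk.py <<'E'
from h import *
def red(v,x0,y0,x1,y1):
    im=imaging.read_camera(v); hsv=cv2.cvtColor(im,cv2.COLOR_RGB2HSV)
    m=((hsv[...,0]<8)|(hsv[...,0]>172))&(hsv[...,1]>110); m=m[y0:y1,x0:x1]; ys,xs=np.where(m); print(v,'red n',len(xs), (xs.min()+x0,xs.max()+x0,ys.min()+y0,ys.max()+y0) if len(xs) else '')
    return im,m
E
python3 - <<'E'
from chk import *
s=readout.observe(); print(s['eef_pos'],np.degrees(s['tcp_rot']),s['grip_width'],s['force'])
red('side',150,100,400,400); mv(.5239,.1533,.20,83); e=s['eef_pos']
T=lambda dz: proj('side',[np.r_[e[:2],e[2]-dz]]).round(1)
print('proj tcp',T(0),'axis',T(.012),'tailtop',T(-.024),'tip',T(.045))
E
```

```text
[ 0.5504886  -0.29562348  0.19653448] [-1.79883683e+02 -4.27785386e-02  8.06574929e+01] 0.01833268234931387 [-0.80363139 -0.17788129 -1.29825064]
side red n 131 (np.int64(290), np.int64(304), np.int64(261), np.int64(292))
shift [ 0.4386 -0.099  -0.0031] turn -2.34 from [ 0.5504 -0.2956  0.1962] 80.66
proj tcp [[295.1 282.3]] axis [[295.  287.8]] tailtop [[295.4 270.7]] tip [[294.6 302.2]]
```

The clip is in hand, with its red pixels centred where predicted. I'll carry it over the card.

>>> arm_command([
  [1, [0.4386, -0.099, -0.003], -2.3],
  [1, [0.4386, -0.099, -0.003], -2.3],
  [1, [0.4386, -0.099, -0.003], -2.3],
  [1, [0.4386, -0.099, -0.003], -2.3],
  [1, [0.4386, -0.099, -0.003], -2.3],
  [1, [0.4386, -0.099, -0.003], -2.3],
  [1, [0.4386, -0.099, -0.003], -2.3],
  [1, [0.4386, -0.099, -0.003], -2.3],
  [1, [0.4386, -0.099, -0.003], -2.3],
  [1, [0.4386, -0.099, -0.003], -2.3],
  [1, [0.4386, -0.099, -0.003], -2.3],
  [1, [0.4386, -0.099, -0.003], -2.3],
])

```text
clock: 20.4
eef_pos: [0.525, 0.1517, 0.2008]
tcp_rot: [-3.142, 0.0, 1.446]
force: [-0.3, -0.5, -1.1]
grip_width: 0.0186
```

```bash
python3 - <<'E'
from chk import *
s=readout.observe(); e=s['eef_pos']; print(e,np.degrees(s['tcp_rot']),s['grip_width'],s['force'])
im,m=red('side',180,80,300,200)
for y in range(80,200,4):
    xs=np.where(m[y-80])[0]+180
    if len(xs): print(y,xs.tolist())
T=lambda dz: proj('side',[np.r_[e[:2],e[2]-dz]]).round(1)
print('proj tcp',T(0),'axis',T(.012),'tailtop',T(-.024),'tip',T(.045))
mv(.5239,.1533,.115,83)
# card rows in side picture: pale pixels
hsv=cv2.cvtColor(im,cv2.COLOR_RGB2HSV).astype(int)
for y in range(166,212,4): print(y,[(int(a),int(b)) for a,b in zip(hsv[y,226:244,1],hsv[y,226:244,2])])
E
```

```text
[0.52499647 0.15171675 0.20083025] [-1.79997807e+02  3.10112611e-03  8.28637879e+01] 0.018646197519693656 [-0.31457027 -0.53020135 -1.09429475]
side red n 4 (np.int64(233), np.int64(233), np.int64(138), np.int64(141))
140 [233]
proj tcp [[228.5 138.6]] axis [[229.  143.3]] tailtop [[227.5 129. ]] tip [[230.3 155.8]]
shift [ 0.0012 -0.0013  0.0859] turn -0.12 from [0.525  0.1519 0.2009] 82.88
166 [(6, 128), (6, 127), (6, 127), (6, 128), (6, 133), (4, 116), (6, 121), (6, 135), (6, 137), (6, 136), (7, 137), (6, 138), (6, 138), (7, 139), (6, 138), (7, 139), (7, 138), (6, 137)]
170 [(3, 82), (3, 81), (3, 84), (5, 105), (4, 129), (35, 102), (33, 94), (26, 126), (7, 137), (6, 137), (6, 137), (7, 137), (6, 138), (7, 139), (6, 139), (6, 139), (7, 140), (6, 139)]
174 [(6, 91), (6, 130), (6, 137), (6, 138), (7, 141), (42, 159), (19, 146), (74, 162), (15, 138), (6, 138), (7, 139), (6, 138), (7, 138), (6, 138), (7, 140), (6, 139), (7, 140), (7, 141)]
178 [(6, 138), (7, 140), (6, 139), (6, 138), (6, 139), (29, 152), (37, 157), (53, 163), (64, 140), (4, 136), (6, 139), (7, 140), (6, 139), (7, 139),
[... 859 characters left out ...]
), (15, 84), (57, 98), (26, 126), (64, 148), (29, 134), (10, 148), (10, 151), (12, 151), (12, 151), (10, 151), (12, 151), (12, 151)]
202 [(11, 93), (12, 84), (9, 84), (9, 84), (9, 83), (9, 83), (9, 84), (15, 87), (30, 112), (36, 136), (39, 152), (13, 152), (10, 152), (12, 152), (8, 152), (8, 152), (10, 152), (12, 152)]
206 [(11, 142), (8, 94), (12, 84), (9, 84), (12, 84), (9, 83), (9, 83), (15, 85), (42, 103), (11, 115), (49, 150), (15, 152), (10, 152), (10, 152), (10, 152), (8, 152), (10, 152), (10, 152)]
210 [(10, 150), (12, 151), (10, 147), (9, 111), (9, 89), (9, 84), (9, 84), (9, 84), (9, 87), (0, 111), (2, 127), (8, 150), (10, 153), (10, 154), (10, 153), (10, 153), (12, 153), (12, 153)]
```

```bash
python3 - <<'E'
from chk import *
th=np.radians(-6.6)
for deg in(-6.6,-7.6):
    th=np.radians(deg);X=np.array([np.cos(th),np.sin(th)]); Y=np.array([-X[1],X[0]])
    c=np.array([.5239,.1533])+.0023*X
    for y in(.045,0,-.045): print(deg,'edge',y,proj('side',[np.r_[c+y*Y,.09]]).round(1))
    print('near vert',[proj('side',[np.r_[c-.045*Y,z]])[0].round(1).tolist() for z in(.09,.07,.05,.03)])
    ct=np.array([.5239,.1533])-.0017*X
    print('top ends',[proj('top',[np.r_[ct+y*Y,.09]])[0].round(1).tolist() for y in(.045,-.045)])
im=imaging.read_camera('side'); hsv=cv2.cvtColor(im,cv2.COLOR_RGB2HSV).astype(int)
for y in range(120,168,3): print(y,''.join(f'{min(9,int(v)//18)}' for v in hsv[y,205:256,2]),''.join(f'{min(9,int(v)//16)}' for v in hsv[y,205:256,1]))
E
```

```text
-6.6 edge 0.045 [[232.3 169.1]]
-6.6 edge 0 [[233.2 178.7]]
-6.6 edge -0.045 [[234.1 189.1]]
near vert [[234.1, 189.1], [234.8, 195.8], [235.5, 202.4], [236.1, 208.9]]
top ends [[175.5, 236.8], [217.8, 242.8]]
-7.6 edge 0.045 [[232.6 169.1]]
-7.6 edge 0 [[233.2 178.7]]
-7.6 edge -0.045 [[233.7 189.1]]
near vert [[233.7, 189.1], [234.5, 195.9], [235.2, 202.5], [235.8, 208.9]]
top ends [[175.6, 236.4], [217.7, 243.2]]
120 995322222222232334999999999843222222222235999999999 110000000000000000111111110000000000000000011111111
123 999964334443333333489999999633332359999999999999999 111100000000000000011111111100000001111111111101111
126 999999999999843344457999999545532499999999999999999 111111111111100000044111111200000011111111111111111
129 999999999999963346556999999746633379999999999999999 111101111111100000045111111520000000111111111111111
132 689999999999974336645899999755643369999999999999999 311111011111000000025111111440000001111111111111111
135 666699999999995335646799999754643359999998877666666 765111111111110000006311111350000000111111134567777
138 6666657899999997566546886555
[... 347 characters left out ...]
 000015555432210000000000000000000000000000000000000
150 445677777777777777646777777777765777777777777777777 000000000000000000000000000000000000000000000000000
153 444445777777777777656777777777776677777777777777777 000000000000000000000000000000000000000000000000000
156 444445677777777777667777777777777667777777777777777 000000000000000000000000000000000000000000000000000
159 444444457777777777777777777777777777777777777777777 000000000000000000000000000000000000000000000000000
162 444444444567777777777777777777777777777777777777777 000000000000000000000000000000000000000000000000000
165 444444444445567777777777777777777777777777777777777 000000000000000000000000000000000000000000000000000
```

The jaws show in the side view at about columns 223.5 and 238.5, row 156. Their midpoint of 231 matches the prediction of 231.3. The card estimate also agrees in both views within 1 mm, so I'll descend in stages.

>>> arm_command([
  [1, [0.0012, -0.0013, 0.03], 0],
  [1, [0.0012, -0.0013, 0.055], 0],
  [1, [0.0012, -0.0013, 0.065], 0],
  [1, [0.0012, -0.0013, 0.072], 0],
  [1, [0.0012, -0.0013, 0.08], 0],
  [1, [0.0012, -0.0013, 0.086], 0],
  [1, [0.0012, -0.0013, 0.086], 0],
  [1, [0.0012, -0.0013, 0.086], 0],
])

```text
clock: 21.5
eef_pos: [0.5239, 0.1542, 0.1151]
tcp_rot: [3.141, -0.0, 1.448]
force: [-0.2, -0.1, -0.6]
grip_width: 0.0186
```

```bash
python3 - <<'E'
from chk import *
s=readout.observe(); e=s['eef_pos']; print(s['clock'],e,np.degrees(s['tcp_rot']),s['grip_width'],s['force'])
im=imaging.read_camera('side'); hsv=cv2.cvtColor(im,cv2.COLOR_RGB2HSV).astype(int)
for y in range(158,212,2): print(y,''.join(f'{min(9,int(v)//18)}' for v in hsv[y,210:256,2]),''.join(f'{min(9,int(v)//16)}' for v in hsv[y,210:256,1]))
print(proj('side',[np.r_[e[:2],e[2]-d] for d in(0,.012,.045)]).round(1).tolist())
mv(.5239,.1533,.115,83)
print('orange/cream', [ (n,[round(float(a),1) for a in np.argwhere((abs(hsv[...,0]-h)<6)&(hsv[...,1]>120)&(np.indices(hsv.shape[:2])[1]<225)&(np.indices(hsv.shape[:2])[0]>150)).mean(0)]) for n,h in(('o',12),)])
E
```

```text
21.5 [0.52389705 0.15418589 0.11508839] [ 1.79976028e+02 -1.10343113e-02  8.29626313e+01] 0.018558325762714087 [-0.15480761 -0.08009967 -0.58077254]
158 4444456776533233346777775334222577777777777777 0000000000000000054000002200000000000000000000
160 4444445777753245546777776356423577777777777777 0000000000000000055000001200100000000000000000
162 4444444577774336645777776446422477777777777777 0000000000000000036000000400100000000000000000
164 4444444477774335645677777646532477777777777777 0000000000000000026000000610101000000000000000
166 4444444457775334645676677546632477777777777777 0000000000000000007100000630010000000000000000
168 4444444445675334545676566646643577777777777777 0000000000000000006300000650000000000000000000
170 4444444444457555654566434545677777777777777777 0000000000000000004400000550000000000000000000
172 4444444444445677654564335655777777777777777777 0000000000000000004500000470000000000000000000
174 4444444444444456764565455654677777777777777777 0000000000000000002600000371000000000000000000
176 4444444444444444444665444455577777777777777777 200000000000000000
[... 1157 characters left out ...]
 1266410000000000000000022310000000000000000000
202 4367568888888887544444446788888888888777777777 2256410000000000000000001220000000000000000000
204 4367568888888888754444445688888888887777777777 2256410000000000000000002120000000000000000000
206 5466568888888888754444445688888888887777777777 3356520000000000000000012030000000000000000000
208 5566568888888888865444445668888888888877777777 4566520000000000000000001010000000000000000000
210 5566568888888888888644444678888888889877777777 4456520000000000000000000000000000000000000000
[[231.3, 170.0], [231.7, 174.1], [232.9, 185.2]]
shift [-0.0009  0.0001  0.0002] turn -0.04 from [0.524  0.1542 0.1152] 82.96
orange/cream [('o', [175.8, 203.3])]
```

Astride the card: at row 185 the jaws sit near columns 228 and 240, with the card between them at about 231–235. The force reads near zero. I'll hold still briefly, then hand in.

>>> arm_command([
  [1, [0, 0, 0], 0],
  [1, [0, 0, 0], 0],
  [1, [0, 0, 0], 0],
  [1, [0, 0, 0], 0],
  [1, [0, 0, 0], 0],
])

```text
clock: 22.18
eef_pos: [0.5237, 0.1541, 0.1148]
tcp_rot: [3.142, -0.0, 1.448]
force: [0.2, -0.4, -0.9]
grip_width: 0.0188
```

```bash
python3 - <<'E'
from plant import readout,ticket
s=readout.observe(); print(s['clock'],s['eef_pos'],s['force'],s['grip_width']); print(ticket.sign_off())
E
```

```text
22.175 [0.52371802 0.15413518 0.11483361] [ 0.15617843 -0.39028166 -0.8709461 ] 0.018846838499363174
the job is handed in; nothing more can be done
None
```

I stood the cream bar in the right pocket and the orange bar in the left. Then I squeezed the red clip off its strip and left it held open astride the middle of the card edge. I handed the job in at 22.2 s of the 62 s; the sign-off gave no verdict.

**Last checks:**
- **Bars:** both looked upright and in line with the charcoal bar, in the picture taken after the second placing.
- **Clip:** it was squeezed fully open. Near row 185 of the side camera, the jaws were at about columns 228 and 240, with the card between them at about 231–235.
- **Contact:** the wrist force stayed under 1 N with the grip 18.8 mm wide, so I saw no sign of the clip touching the card or panel.

**What disagreed:**
- **Cameras:** the two views differed by about 4 mm in x, which I corrected using the held bar.
- **Tray base:** its edge suggested a tray position about 5 mm off what the rim and card gave. I used the rim and card.
- **Grip width:** the gripper read about 19 mm on the squeezed tails, against the 22 mm in the text.
- **Final pose:** I had used all 12 picture views by then, so I checked it from pixel values, not from a viewed picture.
- **Jar and stamp:** I did not re-measure them at the end. I saw no contact with either.

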